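# Unclamp the seed template and lay it in the drip tray

### The arm

A 7-joint arm with a two-finger parallel gripper is mounted at the origin on the work surface. World frame = base frame: x ahead of the robot, y to its left, z up, the work surface at z = 0. Lengths are in m, angles in rad, forces in N, time in s.
With the tool pointing down it reaches from about 0.4 to 0.875 m from the base axis. Payload 19.3 kg.
Tool frame: the origin (TCP) lies midway between the tips of the shut fingers; the grasp point (between the pads) lies 19 mm behind it; z points along the fingers, y is the line along which they close (so a half turn about z gives the same grasp; the last joint's range is limited). The gripper opens to 85 mm and grips with 20 to 120 N. Pads are 22 mm wide; open, the fingers measure 114 mm over their backs; the gripper's body (76 mm by 85 mm) begins 54 mm behind the grasp point. The pads swing forward as they close: fully open they stand 13 mm farther back than shut.
Start: joints at [-1.2, 0.521, -0.036, 1.599, 0.021, 1.021, -0.113], TCP at [0.267, 0.565, 0.231] pointing down, gripper open.
Joint ranges: [-2.91, 2.91], [-0.3, 2.13], [-1.5, 1.42], [0.17, 2.43], [-1.26, 4.41], [0.16, 1.93], [-2.52, 2.52]. Speed limits (rad/s): [1.89, 1.89, 2.39, 2.39, 3.01, 3.01, 3.01].

### API

Orientations are given as [roll, pitch, yaw] about the fixed x, y, z axes, in that order (R = Rz(yaw) Ry(pitch) Rx(roll)).
In Python, from workcell import telemetry, grab_frame, calibration, bot, outline_of, landmark_of gives the robot as it stands. The module is installed in compiled form; this text tells all that it offers.
- The arm moves only by the shell command python3 -m inch 'ROWS' [FORCE]. ROWS is JSON, a list of rows, each a list of 7 numbers: the shift along the tool's x, y, z in m, then the turn, a rotation vector about the tool's x, y, z in rad, then the closure, from 0 (fully open) to 1 (shut). A call has 1 to 5 rows; each row shifts and turns the commanded pose from where the row before left it, along the tool's axes as they then stand; what a row does not reach is not made up. A row lasts 1/10 s, in which the tool goes at most 50 mm and 8.59 degrees, less where a joint would pass 70% of its speed; a pose out of reach is approached as far as the arm can. A call is refused whole if a number of a shift passes 0.05 or a number of a turn 0.15, either way. A call with a gripper value outside its range is refused whole. The fingers move at their own pace and stop on an object; FORCE is the grip in N (left out, the last holds). Time passes only in rows, so rows that do not move let the fingers close. It gives the time, the measured TCP pose, the force, the opening and the grip force at its end, in the units of the state.
- telemetry.observe(): the state, without advancing time (a new reading comes with each control period).
- grab_frame(name): name is "side" or "top"; returns the picture (400x640x3 uint8, red, green, blue); there is no depth.
- calibration(name): a dict with "fovy" (degrees; the focal length in pixels is half the picture's height over the tangent of half this angle, whatever the lens; pixels are square), "cx", "cy" (the principal point, pixels), "pose" (4x4, takes a point from camera to world coordinates). Camera axes: x right, y down, z forward; pixel columns grow to the right and rows downward; lengths in m; the calibration is good to about 2 mm. A picture is of the moment at which its call begins. calibration takes no time and is no camera call.
- bot.job_done(): hands the job in; it is judged then, once.
Trained networks look in the newest picture that a camera, given by its name, has taken for a name from the list of things; names that differ only in an ending like _2 or _b are one class to them, and where a whole thing is asked for, a point or a joint stands for the part that bears it (a point fixed in the world has none). Each returns a list of dicts, best first, with "score" (0 to 1); they miss things now and then, are a little off and sometimes report something else, mostly with a low value. They report only what shows in the picture. A call takes as long as a camera call.
- outline_of(label, camera): "region" (400x640 bool, what is visible of it) and "rect" ([left, top, right, bottom] in pixels, round what is visible of it).
- landmark_of(label, camera): "xy" ([column, row] in pixels: a listed point, or the origin of a listed thing).
The state is a dict: "clock": time; "qpos": joint angles; "qd": joint speeds; "joint_efforts": joint torques, N m; "position": TCP position; "tool_rot": TCP orientation; "force": force on the tool from outside, world axes, zero at the start; "moment": the same for the moment, N m; "grip_width": finger opening in m; "finger_force": force on a finger pad.
Only numpy, scipy, OpenCV 4.12 (cv2) and the standard library are available. Lean on these libraries where they do the work, as an engineer would, in place of code of your own. Each camera call takes 0.05 s, during which the arm holds its last target. There are 200 camera calls.

### The job

Turn the thumb bar of the swing clamp on the seeding jig clockwise (seen from above) until it clicks over into its open position, then lift the perforated seed template off the plug tray by its handle and set it down gently, flat on the floor of the empty white drip tray, roughly in the middle. Leave the clamp open, and do not disturb the other things on the bench.

Things in the scene. Friction and masses are not known exactly. Their poses are not given: they have to be found in the camera images.
- clamp (a joint): Turn of the swing clamp about its upright axis, rad; grows clockwise seen from above. 0 = closed, arm over the template's edge. A sprung click (over-centre detent) holds it at either end: 0, and 1.2 (69 degrees, open). Leaving 0 takes about 0.2 N m; the resistance fades to nothing at the middle, 0.6, past which it snaps on to 1.2 by itself. Short of 0.6 it springs back.
- clamp_grip (a point): Centre of the clamp's grey upright thumb bar, on the turning axis, 104 mm above the bench; turns with the clamp. Bar: 46 mm long (point's y), 12 mm thick (x), 30 mm high (z). The steel clamp arm, 18 mm wide, its top 29 mm below the point, reaches 62 mm from the axis towards the point's -y (over the template when closed).
- jig: Seeding jig, fixed to the bench: plywood base 215 (x) by 285 (y) by 12 mm, on it a black 24-cell plug tray (rim 58 mm above the bench), low aluminium fences (66 mm above the bench, 3 mm outside the template) and, 165 mm from the centre towards +y, the swing clamp's post. Origin: centre of the underside, on the bench.
- template: Aluminium seed template lying on the plug tray: plate 172 mm (x) by 250 mm (y) by 5 mm with 24 dark holes, about 0.5 kg with its handle. Origin: centre of the plate's underside; z up.
- template_grip (a point): Centre of the template's wooden bar handle, 40 mm above the plate's underside, over the plate's centre. The bar is 110 mm long along the template's y, 14 mm wide (x), 14 mm high, with 28 mm of free space under it and a post of 10 mm diameter 45 mm to each side of the centre.
- drip_tray: Empty shallow white plastic tray fixed to the bench: 250 mm (x) by 320 mm (y) outside, walls 5 mm thick and 16 mm high, floor 5 mm thick. Inside 240 by 310 mm. Origin: centre of its underside, on the bench.
- pot_a: Bystander: small open terracotta pot, 64 mm across, 55 mm high, standing between the jig and the drip tray beyond them. Origin: centre of its underside.
- saucer: Bystander: small terracotta saucer, 64 mm across, 15 mm high, near the robot's left. Origin: centre of its underside.
- bottle: Bystander: white plastic bottle, 56 mm across, 140 mm high, at the far edge. Origin: centre of its underside.
- seed_jar: Bystander: amber glass jar with steel cap, 60 mm across, 80 mm high, at the far edge. Origin: centre of its underside.
- pot_b: Bystander: terracotta pot, 100 mm across, 85 mm high, at the left. Origin: centre of its underside.
- brush: Bystander: flat brush with wooden handle lying on the bench near the robot's right. Origin: centre of its underside; lies along its x axis.
- dibber: Bystander: turned wooden dibber standing on its 44 mm round head, 100 mm high, at the far edge. Origin: centre of its underside.
- feed_can: Bystander: can, 66 mm across, 90 mm high, at the right. Origin: centre of its underside.

How it is judged:
By the outcome, as a careful person would: the job done as asked, in the order asked, and still so for the second after the job is handed in, with the robot touching nothing.
It also fails if it takes over 61 s, if anything falls off the work surface, if the arm or the gripper's body presses on something with over 40 N, if the wrist force passes 120 N, or if a joint passes its speed limit or range.

## Working session

There is one attempt and no reset: what is moved stays moved. The work goes in short steps, Python scripts to look and compute and a shell command to move; the robot and the scene stay as the last step left them, time stands still between calls to the robot, and variables do not carry over. Pictures are saved under pics/ and viewed, at most 10 in all, crops included, and the job is handed in when it is done.

```bash
mkdir -p pics; cat > h.py <<'E'
import numpy as np, cv2
from workcell import telemetry, grab_frame, calibration, bot, outline_of, landmark_of
from scipy.spatial.transform import Rotation as R
def ray(cam,xy):
    c=calibration(cam); f=200/np.tan(np.radians(c["fovy"])/2); P=np.array(c["pose"])
    d=P[:3,:3]@np.array([(xy[0]-c["cx"])/f,(xy[1]-c["cy"])/f,1]); return P[:3,3],d/np.linalg.norm(d)
def onz(cam,xy,z):
    o,d=ray(cam,xy); return o+d*(z-o[2])/d[2]
def proj(cam,p):
    c=calibration(cam); f=200/np.tan(np.radians(c["fovy"])/2); P=np.array(c["pose"])
    q=P[:3,:3].T@(np.array(p)-P[:3,3]); return np.array([c["cx"]+f*q[0]/q[2],c["cy"]+f*q[1]/q[2]])
def st():
    s=telemetry.observe(); print("t",s["clock"],"p",np.round(s["position"],4),"rpy",np.round(s["tool_rot"],3),"F",np.round(s["force"],1),"w",s["grip_width"],"ff",s["finger_force"],"q",np.round(s["qpos"],2)); return s
E
python3 - <<'E'
from h import *
st()
for c in("top","side"):
    im=grab_frame(c); cv2.imwrite(f"pics/{c}0.png",im[:,:,::-1]); k=calibration(c); print(c,k["fovy"],k["cx"],k["cy"],np.round(k["pose"],3).tolist())
    for n,z in(("clamp_grip",.104),("template_grip",.098),("template",.058),("jig",0),("drip_tray",0),("pot_a",0)):
        for r in landmark_of(n,c)[:2]: print(c,n,np.round(r["score"],2),np.round(r["xy"],1),np.round(onz(c,r["xy"],z),4))
E
```

```text
t 0.0 p [0.2666 0.565  0.2307] rpy [-3.14   0.     2.701] F [-0.1  0.3 -0.2] w 0.08535789176035294 ff 0.0 q [-1.2   0.52 -0.04  1.6   0.02  1.02 -0.11]
top 48.707922510964586 320.41515966046677 199.3490972054493 [[0.011, -0.987, 0.163, 0.256], [-1.0, -0.013, -0.011, -0.001], [0.013, -0.163, -0.987, 1.571], [0.0, 0.0, 0.0, 1.0]]
top clamp_grip 0.44 [205.3 202.8] [0.4814 0.3671 0.104 ]
top template 0.96 [254.4 197.7] [0.5085 0.2101 0.058 ]
top drip_tray 0.86 [372.7 205. ] [ 0.4971 -0.2081  0.    ]
top pot_a 0.91 [168.2 220.9] [0.4305 0.5214 0.    ]
top pot_a 0.53 [316.3 146.5] [ 0.712  -0.0023  0.    ]
side 57.2739027666442 316.3853264812477 199.2005458703738 [[0.942, -0.248, 0.227, 0.242], [-0.336, -0.663, 0.67, -0.762], [-0.015, -0.707, -0.707, 0.896], [0.0, 0.0, 0.0, 1.0]]
side clamp_grip 0.56 [277.6 128.8] [0.4856 0.3953 0.104 ]
side template_grip 0.87 [300.3 159. ] [0.5125 0.1985 0.098 ]
side template_grip 0.34 [336.7 268.1] [ 0.4633 -0.2627  0.098 ]
side template 0.56 [298.  168.4] [0.5022 0.1992 0.058 ]
side jig 0.58 [298.9 176.2] [0.5099 0.2221 0.    ]
side drip_tray 0.6 [336.  267.6] [ 0.4891 -0.1991  0.    ]
side pot_a 0.81 [374.1 204.6] [ 0.7052 -0.0068  0.    ]
side pot_a 0.66 [258.6 138. ] [0.4254 0.5106 0.    ]
```

View pics/top0.png

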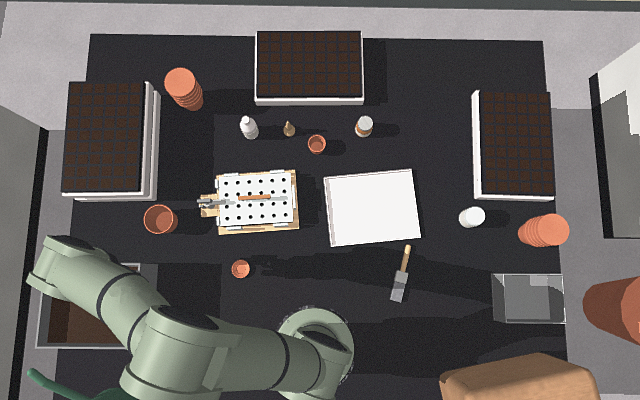

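View pics/side0.png

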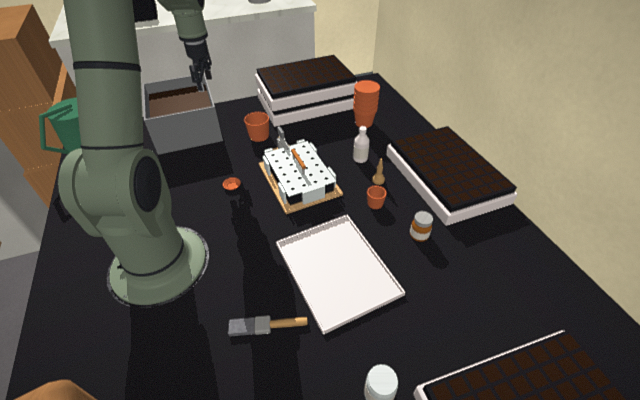

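The top picture shows the jig around (257,200), with the clamp at its left end near (205,203) and the wooden handle at (255,197). The drip tray is at (373,207), and pot_a stands beyond at (317,144). The side picture agrees: the handle is at (299,158), the clamp at (281,137), and the tray at (340,270).

```bash
python3 - <<'E'
from h import *
T=grab_frame("top");S=grab_frame("side")
a=cv2.resize(T[160:240,190:310],None,fx=6.5,fy=6.5,interpolation=cv2.INTER_CUBIC)[:,:,::-1]
b=cv2.resize(S[110:220,245:355],None,fx=5,fy=5,interpolation=cv2.INTER_CUBIC)[:,:,::-1]
cv2.imwrite("pics/c1.png",a);cv2.imwrite("pics/c2.png",b)
for c in("top","side"):
    for n,z in(("template",.063),("drip_tray",.016),("clamp",.104),("template_grip",.1),("jig",0.012)):
        r=outline_of(n,c)
        if not r: print(c,n,"none"); continue
        m=r[0]["region"]; pts=cv2.findNonZero(m.astype(np.uint8)).reshape(-1,2)
        w=np.array([onz(c,p,z)[:2] for p in pts],np.float32)
        (cx,cy),sz,an=cv2.minAreaRect(w)
        print(c,n,round(r[0]["score"],2),r[0]["rect"],"minrect",np.round([cx,cy],4),np.round(sz,3),round(an,2),"mean",np.round(w.mean(0),4))
E
```

```text
Traceback (most recent call last):
  File "h.py", line 8, in onz
    o,d=ray(cam,xy); return o+d*(z-o[2])/d[2]
        ~~~^^^^^^^^
  File "h.py", line 5, in ray
    c=calibration(cam); f=200/np.tan(np.radians(c["fovy"])/2); P=np.array(c["pose"])
ValueError: time passes only in moves, steps and waits
```

View pics/c1.png

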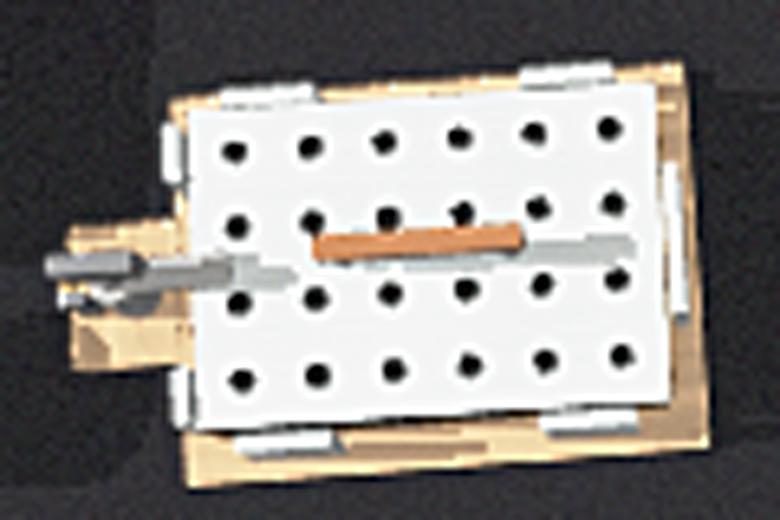

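View pics/c2.png

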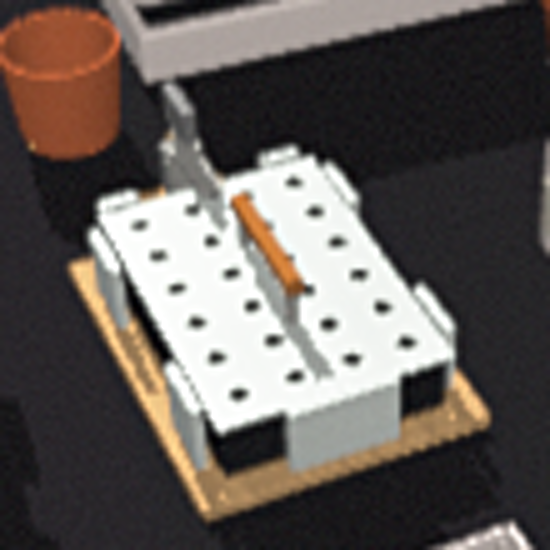

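The crops show the plate square with its handle from crop pixel (313,247) to (522,236). The thumb bar runs from (45,265) to (135,262), with the clamp arm over the plate's left edge. I'll cache the calibration and compute poses.

```bash
python3 - <<'E'
s=open("h.py").read()
s=s.replace("def ray","import json,os\n_C={}\ndef cal(n):\n    if not _C:\n        if not os.path.exists('cal.json'):\n            json.dump({k:{a:np.array(b).tolist() for a,b in calibration(k).items()} for k in('top','side')},open('cal.json','w'))\n        _C.update(json.load(open('cal.json')))\n    return _C[n]\ndef ray",1).replace("c=calibration(cam)","c=cal(cam)")
open("h.py","w").write(s)
E
cat > m.py <<'E'
from h import *
def tri(p,q):
    (o1,d1),(o2,d2)=ray("top",p),ray("side",q)
    t=np.linalg.lstsq(np.c_[d1,-d2],o2-o1,rcond=None)[0]; a=o1+d1*t[0];b=o2+d2*t[1]; return (a+b)/2,np.linalg.norm(a-b)
E
python3 - <<'E'
from m import *
from scipy.optimize import least_squares
tp=lambda x,y:(190+(x+.5)/6.5-.5,160+(y+.5)/6.5-.5)
sp=lambda x,y:(245+(x+.5)/5-.5,110+(y+.5)/5-.5)
W=lambda p:np.array([onz("top",tp(*q),z)[:2] for q,z in p])
pl=W([((x,y),.063) for x,y in((190,110),(655,85),(670,402),(196,430))])
ho=W([((x,y),.063) for x,y in((234,151),(609,127),(621,355),(242,380))])
print("plate",pl.round(4).tolist(),pl.mean(0),"holes",ho.mean(0))
for q in(pl,ho):
    v=(q[0]-q[1])+(q[3]-q[2]); print("yaw of y axis",np.arctan2(v[1],v[0])-np.pi/2, np.linalg.norm(v)/2)
ha=W([((313,247),.105),((522,236),.105)]); print("handle",ha.mean(0),np.arctan2(*(ha[0]-ha[1])[::-1])-np.pi/2,np.linalg.norm(ha[0]-ha[1]))
ba=W([((45,265),.119),((135,262),.119)]); print("bar",ba.round(4).tolist(),ba.mean(0),np.arctan2(*(ba[0]-ba[1])[::-1])-np.pi/2,np.linalg.norm(ba[0]-ba[1]))
sh=np.array([onz("side",sp(*q),.063)[:2] for q in((140,225),(294,181),(407,343),(239,394))]);print("side holes",sh.mean(0))
print("side bar top",[onz("side",sp(*q),.119)[:2].round(4) for q in((170,88),(190,103))])
print("side handle",[onz("side",sp(*q),.105)[:2].round(4) for q in((240,200),(295,290))])
for c in("top","side"):
    grab_frame(c)
    for n,z in(("drip_tray",.016),("clamp",.104),("template",.063)):
        r=outline_of(n,c)
        if not r: print(c,n,"none"); continue
        pts=cv2.findNonZero(r[0]["region"].astype(np.uint8)).reshape(-1,2)
        w=np.array([onz(c,p,z)[:2] for p in pts],np.float32)
        (cx,cy),sz,an=cv2.minAreaRect(w); print(c,n,round(r[0]["score"],2),"minrect",np.round([cx,cy],4),np.round(sz,3),round(an,2))
st()
E
```

```text
plate [[0.5808, 0.3355], [0.5979, 0.0872], [0.4269, 0.0756], [0.4091, 0.3241]] [0.50368372 0.20561127] holes [0.5051765  0.20639125]
yaw of y axis 0.07025673676749489 0.24903754907503023
yaw of y axis 0.07898688854810021 0.20008149837693773
handle [0.50392054 0.20554202] 0.0665504119637359 0.10783981994892337
bar [[0.4869, 0.3929], [0.4891, 0.3472]] [0.48798155 0.37004781] 0.0468591088257051 0.045747756053478854
side holes [0.50583021 0.20641404]
side bar top [array([0.4873, 0.3822]), array([0.4959, 0.3579])]
side handle [array([0.5008, 0.2501]), array([0.5065, 0.1426])]
top drip_tray 0.78 minrect [ 0.4887 -0.2026] [0.254 0.324] 6.2
top clamp 0.43 minrect [0.4843 0.35  ] [0.02  0.084] 0.74
top template 0.71 minrect [0.5055 0.2078] [0.175 0.253] 4.42
side drip_tray 0.87 minrect [ 0.4874 -0.2051] [0.254 0.326] 6.34
side clamp 0.62 minrect [0.4788 0.1828] [0.214 0.428] 4.66
side template 0.64 minrect [0.5053 0.2025] [0.175 0.256] 4.28
t 1.25 p [0.2667 0.5652 0.2313] rpy [-3.142 -0.     2.701] F [-0.2  0.6  0.9] w 0.08547153522971351 ff 0.0 q [-1.2   0.52 -0.04  1.6   0.02  1.02 -0.11]
```

```bash
python3 -m inch '[[0,0,0,0,0,0.15,0],[0,0,0,0,0,0.15,0],[0,0,0,0,0,0.15,0],[0,0,0,0,0,0.15,0],[0,0,0,0,0,0.15,0]]' 30
python3 -m inch '[[0,0,0,0,0,0.15,0],[0,0,0,0,0,0.15,0],[0,0,0,0,0,0.01,0],[-0.03,0.03,0,0,0,0,0],[-0.03,0.03,0,0,0,0,0]]'
python3 -m inch '[[-0.03,0.03,0,0,0,0,0],[-0.03,0.03,0,0,0,0,0],[-0.03,0.03,0,0,0,0,0],[-0.03,0.03,0,0,0,0,0],[-0.03,0.03,0,0,0,0,0]]'
cat >> h.py <<'E'
def go(x,y,yaw):
    s=st(); p=s["position"]; M=R.from_euler("xyz",s["tool_rot"]).as_matrix()
    print("tool shift xy",np.round(M.T@np.array([x-p[0],y-p[1],0]),4),"turn z",round(float(-((yaw-s["tool_rot"][2]+np.pi)%(2*np.pi)-np.pi)),3))
E
python3 -c "
from h import *
go(.490,.370,1.64)"
```

```text
clock: 1.75
position: [0.2667, 0.5653, 0.2313]
tool_rot: [3.142, -0.0, 1.945]
force: [-0.5, -0.9, -0.2]
grip_width: 0.0853
finger_force: 0.0
clock: 2.25
position: [0.3306, 0.5094, 0.2311]
tool_rot: [-3.142, 0.0, 1.648]
force: [1.1, -0.1, -0.8]
grip_width: 0.0856
finger_force: 0.0
clock: 2.75
position: [0.492, 0.3692, 0.2314]
tool_rot: [3.141, -0.0, 1.646]
force: [0.8, 0.8, 0.2]
grip_width: 0.0855
finger_force: 0.0
t 2.75 p [0.492  0.3692 0.2314] rpy [ 3.141 -0.     1.646] F [0.8 0.8 0.2] w 0.08553958306381479 ff 0.0 q [-0.92  0.52  0.26  1.64 -0.15  1.   -0.53]
tool shift xy [ 0.001  -0.0019  0.    ] turn z 0.006
```

```bash
python3 -m inch '[[0.001,-0.002,0.035,0,0,0,0],[0,0,0.035,0,0,0,0],[0,0,0.035,0,0,0,0],[0,0,0.025,0,0,0,0],[0,0,0.012,0,0,0,0]]' 25
python3 -m inch '[[0,0,0,0,0,0,0.5],[0,0,0,0,0,0,0.5],[0,0,0,0,0,0,0.6],[0,0,0,0,0,0,0.7],[0,0,0,0,0,0,0.75]]'
python3 -c "
from h import *
s=st();print(s['moment'])
for c in('top','side'): cv2.imwrite(f'pics/{c}3.png',grab_frame(c)[:,:,::-1])
a=cv2.imread('pics/side3.png')[70:230,220:370];cv2.imwrite('pics/s3.png',cv2.resize(a,None,fx=3.7,fy=3.7,interpolation=cv2.INTER_CUBIC))"
```

```text
clock: 3.25
position: [0.4879, 0.3707, 0.0871]
tool_rot: [-3.139, 0.001, 1.645]
force: [0.3, 0.0, 0.9]
grip_width: 0.0857
finger_force: 0.0
clock: 3.75
position: [0.489, 0.3716, 0.09]
tool_rot: [3.141, -0.001, 1.641]
force: [0.5, 0.8, -0.2]
grip_width: 0.0216
finger_force: 0.0
t 3.75 p [0.489  0.3716 0.09  ] rpy [ 3.141e+00 -1.000e-03  1.641e+00] F [ 0.5  0.8 -0.2] w 0.021555662442768523 ff 0.0 q [-0.89  0.69  0.21  1.75 -0.2   0.72 -0.5 ]
[ 0.0015986  -0.04588651 -0.04893493]
```

View pics/s3.png

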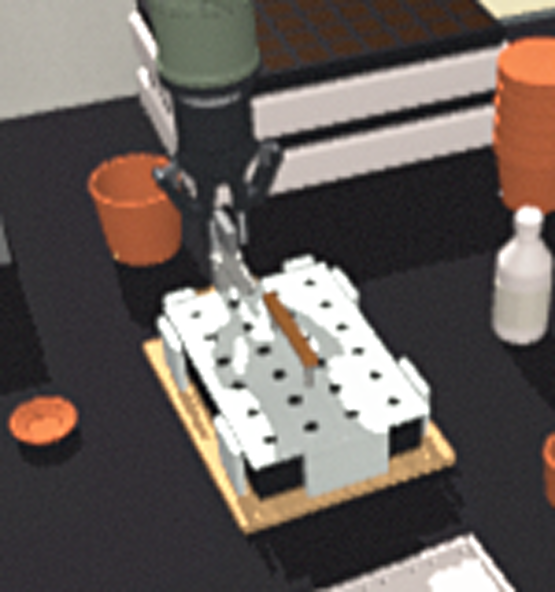

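The fingers straddle the thumb bar at crop pixel (225,230), with the bar between them. Closing firmly now.

```bash
python3 -m inch '[[0,0,0,0,0,0,0.85],[0,0,0,0,0,0,1],[0,0,0,0,0,0,1],[0,0,0,0,0,0,1],[0,0,0,0,0,0,1]]' 60
python3 -c "
from h import *
s=st();print(s['moment'])"
```

```text
clock: 4.35
position: [0.4894, 0.3714, 0.0897]
tool_rot: [3.14, -0.0, 1.641]
force: [4.4, 0.3, 5.6]
grip_width: 0.0111
finger_force: 58.9
t 4.35 p [0.4894 0.3714 0.0897] rpy [ 3.14  -0.     1.641] F [4.4 0.3 5.6] w 0.01108768193175832 ff 58.87325584888458 q [-0.89  0.69  0.21  1.75 -0.2   0.72 -0.5 ]
[-0.00766595 -0.77696747  0.24881046]
```

```bash
python3 -m inch '[[0,0,0,0,0,0.05,1],[0,0,0,0,0,0.08,1],[0,0,0,0,0,0.08,1],[0,0,0,0,0,0.08,1],[0,0,0,0,0,0.08,1]]'
python3 -c "
from h import *
s=st();print(s['moment'])"
```

```text
clock: 4.85
position: [0.4889, 0.3715, 0.0897]
tool_rot: [3.141, -0.001, 1.268]
force: [-0.2, -0.3, 7.9]
grip_width: 0.011
finger_force: 59.2
t 4.85 p [0.4889 0.3715 0.0897] rpy [ 3.141e+00 -1.000e-03  1.268e+00] F [-0.2 -0.3  7.9] w 0.010953328899040014 ff 59.227774143218994 q [-0.95  0.71  0.31  1.75 -0.3   0.73 -0.79]
[-0.08543838  0.00874351  0.1832179 ]
```

```bash
python3 -m inch '[[0,0,0,0,0,0.1,1],[0,0,0,0,0,0.1,1],[0,0,0,0,0,0.1,1],[0,0,0,0,0,0.1,1],[0,0,0,0,0,0.1,1]]'
python3 -m inch '[[0,0,0,0,0,0.1,1],[0,0,0,0,0,0.1,1],[0,0,0,0,0,0.08,1],[0,0,0,0,0,0.05,1],[0,0,0,0,0,0,1]]'
python3 -c "
from h import *
s=st();print(s['moment'])"
```

```text
clock: 5.35
position: [0.4884, 0.3718, 0.0897]
tool_rot: [-3.141, -0.0, 0.767]
force: [-1.7, 0.7, 8.1]
grip_width: 0.0111
finger_force: 59.4
clock: 5.85
position: [0.4883, 0.3722, 0.0897]
tool_rot: [-3.141, 0.0, 0.44]
force: [-3.6, 2.3, 11.3]
grip_width: 0.0109
finger_force: 60.3
t 5.85 p [0.4883 0.3722 0.0897] rpy [-3.141  0.     0.44 ] F [-3.6  2.3 11.3] w 0.010909462488269583 ff 60.339269042015076 q [-1.09  0.75  0.53  1.76 -0.52  0.77 -1.43]
[0.40616391 0.64765688 0.53955771]
```

```bash
python3 -m inch '[[0,0,0,0,0,0,0.8],[0,0,0,0,0,0,0.6],[0,0,0,0,0,0,0.4],[0,0,0,0,0,0,0.2],[0,0,0,0,0,0,0]]'
python3 -m inch '[[0,0,0,0,0,0,0],[0,0,-0.02,0,0,0,0],[0,0,-0.03,0,0,0,0],[0,0,-0.03,0,0,0,0],[0,0,-0.03,0,0,0,0]]'
python3 -m inch '[[0,0,0,0,0,-0.15,0],[0,0,0,0,0,-0.15,0],[0,0,0,0,0,-0.15,0],[0,0,0,0,0,-0.15,0],[0,0,0,0,0,-0.15,0]]'
python3 -m inch '[[0,0,0,0,0,-0.15,0],[0,0,0,0,0,-0.15,0],[0,0,0,0,0,-0.15,0],[0,0,0,0,0,0,0],[0,0,0,0,0,0,0]]'
python3 -c "
from h import *
a=grab_frame('side')[70:230,220:370,::-1];cv2.imwrite('pics/s4.png',cv2.resize(a,None,fx=3.7,fy=3.7,interpolation=cv2.INTER_CUBIC))
go(.505,.206,1.645)"
```

```text
clock: 6.35
position: [0.4888, 0.3712, 0.0892]
tool_rot: [3.142, 0.0, 0.441]
force: [0.1, -0.0, -0.5]
grip_width: 0.0737
finger_force: 0.0
clock: 6.85
position: [0.4887, 0.3711, 0.2004]
tool_rot: [3.141, 0.0, 0.441]
force: [-0.1, 1.1, 1.1]
grip_width: 0.0857
finger_force: 0.0
clock: 7.35
position: [0.4888, 0.3712, 0.1993]
tool_rot: [3.142, -0.0, 1.197]
force: [-0.7, -0.1, 0.4]
grip_width: 0.0856
finger_force: 0.0
clock: 7.85
position: [0.4889, 0.3711, 0.1993]
tool_rot: [-3.141, -0.0, 1.636]
force: [-0.4, -0.1, -0.2]
grip_width: 0.0855
finger_force: 0.0
t 7.9 p [0.4889 0.3711 0.1993] rpy [-3.142  0.     1.636] F [-0.9 -0.4 -0.8] w 0.08534059686903263 ff 0.0 q [-0.95  0.56  0.31  1.68 -0.2   0.94 -0.51]
tool shift xy [-0.1658  0.0053  0.    ] turn z -0.009
```

View pics/s4.png

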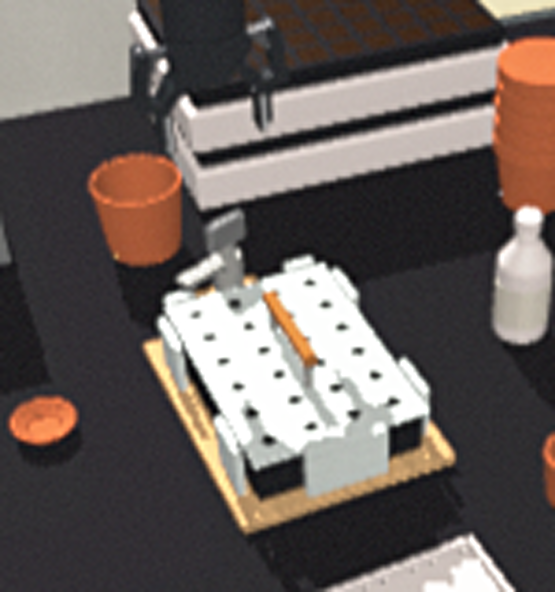

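The clamp is open: its arm has swung off the plate (crop pixel (200,268)) and stays there with the gripper released. Next is the handle, at crop pixel (290,327).

```bash
python3 -m inch '[[-0.04,0.005,0,0,0,-0.009,0],[-0.04,0,0,0,0,0,0],[-0.04,0,0,0,0,0,0],[-0.046,0,0,0,0,0,0],[0,0,0.03,0,0,0,0.2]]'
python3 -m inch '[[0,0,0.03,0,0,0,0.2],[0,0,0.03,0,0,0,0.3],[0,0,0.02,0,0,0,0.4],[0,0,0.009,0,0,0,0.4],[0,0,0,0,0,0,0.4]]' 40
python3 -c "
from h import *
go(.505,.206,1.645)"
```

```text
clock: 8.4
position: [0.509, 0.2007, 0.1721]
tool_rot: [3.136, -0.0, 1.639]
force: [2.5, 1.0, -1.2]
grip_width: 0.0731
finger_force: 0.0
clock: 8.9
position: [0.5062, 0.2059, 0.0796]
tool_rot: [-3.14, 0.001, 1.648]
force: [-0.1, 0.2, -0.1]
grip_width: 0.0515
finger_force: 0.0
t 8.9 p [0.5062 0.2059 0.0796] rpy [-3.140e+00  1.000e-03  1.648e+00] F [-0.1  0.2 -0.1] w 0.05146414843536516 ff 0.0 q [-0.67  0.63  0.25  1.93 -0.26  0.61 -0.18]
tool shift xy [ 0.0002 -0.0011  0.    ] turn z 0.003
```

```bash
python3 -m inch '[[0,0,0,0,0,0,0.6],[0,0,0,0,0,0,0.7],[0,0,0,0,0,0,0.8],[0,0,0,0,0,0,1],[0,0,0,0,0,0,1]]' 60
python3 -m inch '[[0,0,0,0,0,0,1],[0,0,0,0,0,0,1],[0,0,-0.003,0,0,0,1],[0,0,-0.004,0,0,0,1],[0,0,-0.005,0,0,0,1]]' 80
python3 -c "
from h import *
s=st();print(s['moment'])"
```

```text
clock: 9.4
position: [0.5061, 0.2062, 0.0812]
tool_rot: [-3.141, -0.0, 1.65]
force: [-8.2, -0.9, 14.3]
grip_width: 0.0126
finger_force: 59.3
clock: 9.9
position: [0.5065, 0.2061, 0.0926]
tool_rot: [-3.141, 0.0, 1.65]
force: [0.2, -1.8, -4.7]
grip_width: 0.0125
finger_force: 78.4
t 9.9 p [0.5065 0.2061 0.0926] rpy [-3.141  0.     1.65 ] F [ 0.2 -1.8 -4.7] w 0.012458998728297714 ff 78.38562726974487 q [-0.68  0.61  0.26  1.93 -0.25  0.63 -0.18]
[-0.01499105  0.04963821  0.048741  ]
```

```bash
python3 -m inch '[[0,0,-0.015,0,0,0,1],[0,0,-0.025,0,0,0,1],[0,0,-0.025,0,0,0,1],[0,0,-0.015,0,0,0,1],[-0.015,-0.002,-0.005,0,0,0,1]]'
python3 -m inch '[[-0.025,-0.004,0,0,0,0,1],[-0.035,-0.004,0,0,0,0,1],[-0.035,-0.004,0,0,0,0,1],[-0.035,-0.004,0,0,0,0,1],[-0.035,-0.004,0,0,0,0,1]]'
python3 -m inch '[[-0.035,-0.004,0,0,0,0,1],[-0.035,-0.004,0,0,0,0,1],[-0.035,-0.004,0,0,0,0,1],[-0.035,-0.004,0,0,0,0,1],[-0.03,-0.004,0,0,0,-0.01,1]]'
python3 -m inch '[[-0.025,-0.004,0,0,0,-0.01,1],[-0.02,-0.002,0,0,0,-0.01,1],[-0.01,-0.002,0,0,0,0,1],[0,0,0,0,0,0,1],[0,0,0,0,0,0,1]]'
python3 -c "
from h import *
for c in('top','side'): cv2.imwrite(f'pics/{c}5.png',grab_frame(c)[:,:,::-1])
go(.488,-.204,1.683)
for r in landmark_of('template','side')[:2]: print(r['score'],onz('side',r['xy'],.157))"
```

```text
clock: 10.4
position: [0.5063, 0.1928, 0.1791]
tool_rot: [3.139, -0.002, 1.652]
force: [0.3, -0.6, -5.5]
grip_width: 0.0126
finger_force: 78.5
clock: 10.9
position: [0.4983, 0.0231, 0.1774]
tool_rot: [-3.142, 0.0, 1.649]
force: [0.6, -0.2, -5.1]
grip_width: 0.0126
finger_force: 78.5
clock: 11.4
position: [0.4915, -0.1485, 0.1774]
tool_rot: [3.142, 0.0, 1.659]
force: [1.2, 1.3, -5.6]
grip_width: 0.0123
finger_force: 78.5
clock: 11.9
position: [0.4895, -0.2009, 0.1772]
tool_rot: [-3.141, -0.001, 1.68]
force: [0.4, 0.7, -6.1]
grip_width: 0.0125
finger_force: 78.5
t 12.0 p [ 0.4897 -0.2004  0.1772] rpy [-3.141 -0.     1.681] F [-0.7 -0.4 -5. ] w 0.012476082414464282 ff 78.50130558013916 q [ 0.02  0.46  0.35  1.92 -0.21  0.79  0.59]
tool shift xy [-0.0033 -0.0021 -0.    ] turn z -0.002
0.94 [ 0.4916103  -0.19593944  0.157     ]
```

View pics/side5.png

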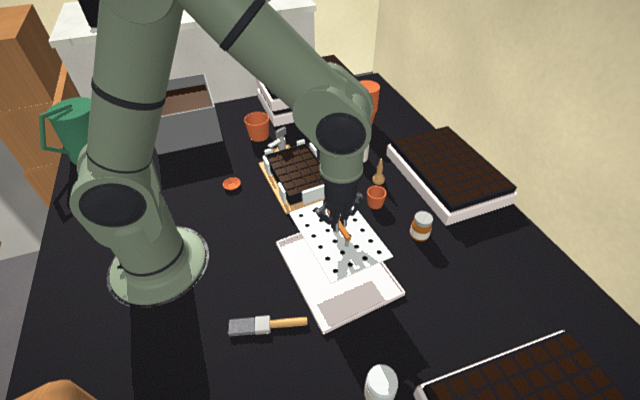

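The template hangs level over the drip tray, with its handle at about (343,230). I'll lower it and finish with small steps.

```bash
python3 -m inch '[[-0.005,-0.003,0.01,0,0,0,1],[0,0,0.03,0,0,0,1],[0,0,0.035,0,0,0,1],[0,0,0.03,0,0,0,1],[0,0,0.018,0,0,0,1]]'
python3 -m inch '[[0,0,0.01,0,0,0,1],[0,0,0.005,0,0,0,1],[0,0,0.003,0,0,0,1],[0,0,0.002,0,0,0,1],[0,0,0,0,0,0,1]]'
```

```text
clock: 12.55
position: [0.4859, -0.2065, 0.0516]
tool_rot: [-3.139, -0.001, 1.68]
force: [-0.1, -0.1, -5.0]
grip_width: 0.0121
finger_force: 78.5
clock: 13.05
position: [0.4874, -0.207, 0.0347]
tool_rot: [3.141, 0.0, 1.68]
force: [-0.5, -0.4, -6.1]
grip_width: 0.0128
finger_force: 78.5
```

```bash
python3 -m inch '[[0,0,0.002,0,0,0,1],[0,0,0.001,0,0,0,1],[0,0,0.001,0,0,0,1],[0,0,0,0,0,0,1]]'
python3 -m inch '[[0,0,0.001,0,0,0,1],[0,0,0.001,0,0,0,1],[0,0,0,0,0,0,1]]'
```

```text
clock: 13.45
position: [0.4871, -0.2069, 0.0302]
tool_rot: [-3.141, -0.0, 1.68]
force: [-0.2, -0.3, -5.1]
grip_width: 0.0123
finger_force: 78.6
clock: 13.75
position: [0.4872, -0.2069, 0.0283]
tool_rot: [3.141, 0.0, 1.68]
force: [0.4, -0.4, -4.6]
grip_width: 0.0125
finger_force: 78.7
```

```bash
python3 -m inch '[[0,0,0.001,0,0,0,1],[0,0,0,0,0,0,1]]'
python3 -m inch '[[0,0,0.001,0,0,0,1],[0,0,0,0,0,0,1]]'
```

```text
clock: 13.95
position: [0.4872, -0.207, 0.0282]
tool_rot: [3.141, -0.0, 1.68]
force: [-6.0, 3.1, 20.3]
grip_width: 0.0126
finger_force: 82.2
clock: 14.15
position: [0.4872, -0.2069, 0.0281]
tool_rot: [3.141, -0.0, 1.679]
force: [-11.8, 6.7, 46.5]
grip_width: 0.0125
finger_force: 85.7
```

```bash
python3 -m inch '[[0,0,-0.0015,0,0,0,1],[0,0,0,0,0,0,1]]'
python3 -m inch '[[0,0,0,0,0,0,0.85],[0,0,0,0,0,0,0.75],[0,0,0,0,0,0,0.6],[0,0,0,0,0,0,0.5],[0,0,0,0,0,0,0.4]]'
```

```text
clock: 14.35
position: [0.4874, -0.207, 0.0282]
tool_rot: [3.141, 0.0, 1.68]
force: [-4.0, 1.6, 16.9]
grip_width: 0.0122
finger_force: 81.7
clock: 14.85
position: [0.4871, -0.2069, 0.0277]
tool_rot: [-3.142, 0.0, 1.68]
force: [-0.7, 0.1, 0.0]
grip_width: 0.0511
finger_force: 0.0
```

```bash
python3 -m inch '[[0,0,-0.02,0,0,0,0.4],[0,0,-0.03,0,0,0,0.4],[0,0,-0.04,0,0,0,0.4],[0,0,-0.04,0,0,0,0.4],[0,0,-0.04,0,0,0,0.4]]'
python3 -m inch '[[0,0,-0.03,0,0,0,0.4],[0,0,-0.02,0,0,0,0.4],[0,0,0,0,0,0,0.4],[0,0,0,0,0,0,0.4],[0,0,0,0,0,0,0.4]]'
python3 - <<'E'
from h import *
for c in("top","side"):
    cv2.imwrite(f"pics/{c}6.png",grab_frame(c)[:,:,::-1])
    for n,z in(("template",.01),("drip_tray",.016)):
        r=outline_of(n,c)
        if r:
            w=np.array([onz(c,p,z)[:2] for p in cv2.findNonZero(r[0]["region"].astype(np.uint8)).reshape(-1,2)],np.float32)
            (cx,cy),sz,an=cv2.minAreaRect(w); print(c,n,round(r[0]["score"],2),np.round([cx,cy],4),np.round(sz,3),round(an,2))
st()
E
```

```text
clock: 15.35
position: [0.4868, -0.2069, 0.1994]
tool_rot: [-3.141, 0.0, 1.68]
force: [-0.2, 0.9, -0.6]
grip_width: 0.0513
finger_force: 0.0
clock: 15.85
position: [0.4867, -0.2067, 0.2469]
tool_rot: [-3.14, -0.0, 1.68]
force: [0.7, -0.5, -0.1]
grip_width: 0.0513
finger_force: 0.0
top template 0.62 [ 0.4799 -0.1474] [0.172 0.132] 5.82
top drip_tray 0.93 [ 0.4864 -0.1992] [0.254 0.323] 6.69
side template 0.76 [ 0.4874 -0.2087] [0.177 0.254] 5.43
side drip_tray 0.61 [ 0.4867 -0.2048] [0.256 0.33 ] 5.78
t 16.15 p [ 0.487  -0.2069  0.2474] rpy [-3.141 -0.     1.68 ] F [ 0.2  0.  -1. ] w 0.05120776643911939 ff 0.0 q [-0.01  0.37  0.39  1.85 -0.17  0.95  0.57]
```

View pics/side6.png

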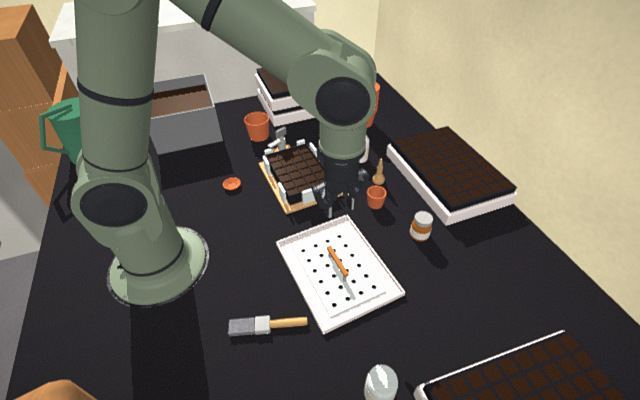

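View pics/top6.png

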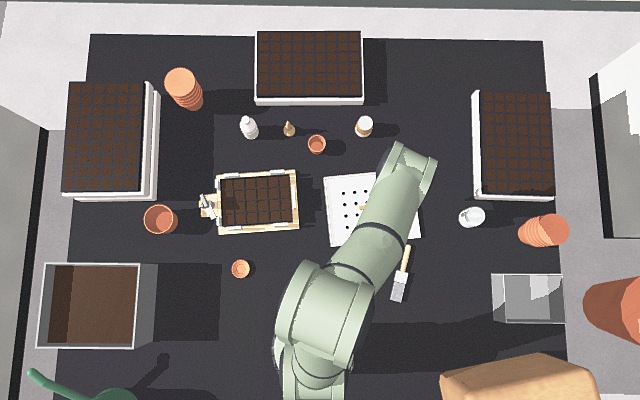

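The side picture shows the template flat in the middle of the drip tray, handle at (338,262), and the clamp still open at (281,137). All the bystanders are where they were, and the gripper is well clear.

```bash
python3 -c "
from workcell import bot
print(bot.job_done())"
```

```text
the job is handed in; nothing more can be done
None
```

The clamp is clicked open, and the seed template lies flat in the drip tray within about 5 mm of its middle; nothing else on the bench was moved, and the job was handed in after about 16 s of robot time.

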